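Lock the hallway key safe

ROBOT

A 7-joint arm with a two-finger parallel gripper is mounted at the origin on the work surface. World frame = base frame: x ahead of the robot, y to its left, z up, the work surface at z = 0. Lengths are in m, angles in rad, forces in N, time in s.
With the tool pointing down it reaches from about 0.425 to 0.925 m from the base axis. Payload 6.8 kg.
Tool frame: the origin (TCP) lies midway between the tips of the shut fingers; the grasp point (between the pads) lies 19 mm behind it; z points along the fingers, y is the line along which they close (so a half turn about z gives the same grasp; the last joint's range is limited). The gripper opens to 85 mm and grips with 20 to 120 N. Pads are 22 mm wide; open, the fingers measure 114 mm over their backs; the gripper's body (76 mm by 85 mm) begins 54 mm behind the grasp point. The pads swing forward as they close: fully open they stand 13 mm farther back than shut.
Start: joints at [1.004, 0.477, 0.022, 1.555, -0.011, 1.109, -0.083], TCP at [0.299, -0.605, 0.231] pointing down, gripper open.
Joint ranges: [-2.96, 2.96], [-0.34, 2.1], [-1.41, 1.46], [0.24, 2.44], [-1.37, 4.51], [0.17, 1.92], [-2.96, 2.96]. Speed limits (rad/s): [2.39, 2.39, 3.14, 3.14, 3.14, 3.14, 3.14].

INTERFACE

Orientations are given as a rotation vector (axis times angle).
In Python, from bench import status, vision, r gives the robot as it stands. The module is installed in compiled form; this text tells all that it offers.
- The arm moves only by the shell command python3 -m handwheel 'ROWS' [OPENING] [FORCE]. ROWS is JSON, a list of rows, each an object with "dp": the shift along the tool's x, y, z in m, a list of three; "delta_rot": the turn, a rotation vector about the tool's x, y, z in rad, a list of three. In form: [{"dp": [x, y, z], "delta_rot": [rx, ry, rz]}, ...]. A call has 1 to 12 rows; each row is the pose to reach, as a shift and turn from the pose commanded when the call began, along the tool's axes at that moment; what a row does not reach only later rows make up. A row lasts 1/8 s, in which the tool goes at most 62.5 mm and 10.7 degrees, less where a joint would pass 70% of its speed; a pose out of reach is approached as far as the arm can. A call with a gripper value outside its range is refused whole. OPENING is the opening, from 0 (shut) to 1 (fully open), set as the call begins (- or left out, the last holds). The fingers move at their own pace and stop on an object; FORCE is the grip in N (left out, the last holds). Time passes only in rows, so rows that repeat a pose let the fingers close. It gives the time, the measured TCP pose, the force, the opening and the grip force at its end, in the units of the state.
- status.get_obs(): the state, without advancing time (a new reading comes with each control period).
- vision.grab_frame(name): name is "side" or "top" or "wrist"; returns a dict with "img" (384x512x3 uint8, blue, green, red), "fovy" (degrees; the focal length in pixels is half the picture's height over the tangent of half this angle, whatever the lens; pixels are square), "cx", "cy" (the principal point, pixels), "world_from_camera" (4x4, takes a point from camera to world coordinates). Camera axes: x right, y up, looking along -z (the intrinsics and any distortion apply to the point x, -y, -z); pixel columns grow to the right and rows downward; lengths in m; the calibration is good to about 2 mm. A picture is of the moment at which its call begins. There is no depth.
- r.hand_in(): hands the job in; it is judged then, once.
The state is a dict: "clock": time; "joints": joint angles; "qvel": joint speeds; "tau": joint torques, N m; "tcp_pos": TCP position; "orientation": TCP orientation; "contact_force": force on the tool from outside, world axes, zero at the start; "moment": the same for the moment, N m; "grip_width": finger opening in m; "gripper_force": force on a finger pad.
Only numpy, scipy, OpenCV 4.12 (cv2) and the standard library are available. Lean on these libraries where they do the work, as an engineer would, in place of code of your own. Each camera call takes 0.05 s, during which the arm holds its last target. There are 200 camera calls.

TASK

Lock the house keys away in the key safe: push its clear lid fully shut, then key in the code blue, red, yellow, one key at a time, pressing each well down and letting it come right up before the next, and last press the large green button fully down, hold it for about a second and let it go. Do not press the white key, and leave the things standing around the safe where they are.

Things in the scene. Friction and masses are not known exactly. Their poses are not given: they have to be found in the camera images.
- shelf: fixed white MDF entry shelf, 300 deep (its x) x 840 wide (its y) x 100 mm high, with a tilt-out front towards the robot; origin: centre of its underside. Everything stands on its top
- safe: fixed key safe on the shelf, turned a little: a grey console in front (own x -110 to -15 mm, 260 mm wide, 30 mm high) with five buttons in a row along own y at x = -60 mm; behind it a clear acrylic key box (x -5 to 105 mm, 220 mm wide, 60 mm high) with keys inside. Origin on the shelf top under the box's front wall; own +x points to the rear, away from the robot, y left, z up
- lid (a joint): hinge of the clear lid (112 x 224 x 6 mm with an orange strip along its free front edge), in rad: 0 = shut flat on the box, positive = free edge raised. Starts 0.6 to 1.0. Stiff hinge (0.15 N m): it stays where left; shut it by pushing its upper face or strip down (2 to 6 N). Shut, its top is 66 mm above the shelf top
- lid_hinge (a point): middle of the lid's hinge line, at the box's rear upper edge (safe's own x = 105 mm, z = 60 mm); the hinge line runs along the safe's y. The point's axes turn with the lid
- lid_edge (a point): middle of the orange strip at the lid's free front edge, on its upper face, 105 mm from the hinge; moves with the lid
- blue_key (a joint): the small round blue key (20 mm across), one of four keys 40 mm apart, centre to centre, in the row (own y = 100, 60, 20, -20 mm; the nearest is 68 mm from the lock button); which colour is where changes. joint in m: 0 = up, 0.006 = fully down; springs back up when let go; takes 1.2 N to start and 4 N fully down
- blue_key_top (a point): centre of the top face of the blue key, 52 mm above the shelf top when up; it stands 10 mm proud of its black collar (36 mm across)
- red_key (a joint): the small round red key (20 mm across), one of four keys 40 mm apart, centre to centre, in the row (own y = 100, 60, 20, -20 mm; the nearest is 68 mm from the lock button); which colour is where changes. joint in m: 0 = up, 0.006 = fully down; springs back up when let go; takes 1.2 N to start and 4 N fully down
- red_key_top (a point): centre of the top face of the red key, 52 mm above the shelf top when up; it stands 10 mm proud of its black collar (36 mm across)
- yellow_key (a joint): the small round yellow key (20 mm across), one of four keys 40 mm apart, centre to centre, in the row (own y = 100, 60, 20, -20 mm; the nearest is 68 mm from the lock button); which colour is where changes. joint in m: 0 = up, 0.006 = fully down; springs back up when let go; takes 1.2 N to start and 4 N fully down
- yellow_key_top (a point): centre of the top face of the yellow key, 52 mm above the shelf top when up; it stands 10 mm proud of its black collar (36 mm across)
- white_key (a joint): the small round white key (20 mm across), one of four keys 40 mm apart, centre to centre, in the row (own y = 100, 60, 20, -20 mm; the nearest is 68 mm from the lock button); which colour is where changes. joint in m: 0 = up, 0.006 = fully down; springs back up when let go; takes 1.2 N to start and 4 N fully down
- white_key_top (a point): centre of the top face of the white key, 52 mm above the shelf top when up; it stands 10 mm proud of its black collar (36 mm across)
- lock (a joint): the large round green lock button (32 mm across, always at the safe's -y end of the row, own y = -88 mm). joint in m: 0 = up, 0.006 = fully down; springs back up when let go; takes 1.8 N to start and 6 N to hold fully down
- lock_top (a point): centre of the top face of the green lock button, 52 mm above the shelf top when up; it stands 10 mm proud of its black collar
- coin_cup: loose copper coin cup, 68 mm across, 65 mm high, to leave alone; origin: centre of its underside
- stopper: loose green glass bottle stopper standing on its head, 46 mm across, 48 mm high, to leave alone; origin: centre of its underside
- light_clip: loose grey plastic bicycle light clip, 30 x 60 x 30 mm, to leave alone; origin: centre of its underside

How it is judged:
On the way, in this order (a step that is already met when the one before it is completed fails the run):
1. the acrylic lid is shut (under 0.05 rad) with all buttons up (value of joint lid below 0.05 rad and value of joint each of blue_key, red_key, yellow_key, white_key, lock below 0.0015 m), for 0.2 s.
2. with the lid shut, the blue key alone is pressed at least 4.5 of its 6 mm (value of joint lid below 0.05 rad and value of joint blue_key above 0.0045 m and value of joint each of red_key, yellow_key, white_key, lock below 0.002 m), for 0.05 s.
3. the blue key is let up again: all buttons up (under 1.5 mm) (all of step 1), for 0.05 s.
4. with the lid shut, the red key alone is pressed at least 4.5 of its 6 mm (value of joint lid below 0.05 rad and value of joint red_key above 0.0045 m and value of joint each of blue_key, yellow_key, white_key, lock below 0.002 m), for 0.05 s.
5. the red key is let up again: all buttons up (under 1.5 mm) (all of step 3), for 0.05 s.
6. with the lid shut, the yellow key alone is pressed at least 4.5 of its 6 mm (value of joint lid below 0.05 rad and value of joint yellow_key above 0.0045 m and value of joint each of blue_key, red_key, white_key, lock below 0.002 m), for 0.05 s.
7. the yellow key is let up again: all buttons up (under 1.5 mm) (all of step 5), for 0.05 s.
8. with the lid shut, the green lock button alone is fully down (at least 5 of its 6 mm) for 0.6 s (value of joint lid below 0.05 rad and value of joint lock above 0.005 m and value of joint each of blue_key, red_key, yellow_key, white_key below 0.002 m), for 0.6 s.
At the end, for the whole second after the job is handed in: the lid is shut (under 0.05 rad), all five buttons are up again (under 1.5 mm), and the cup, stopper and clip stand at rest within 15 mm of where they were, not tipped (under 0.2 rad) (all of step 7 and distance of each of coin_cup, stopper, light_clip from where it was at the start of the episode below 0.015 m and angle between each of coin_cup, stopper, light_clip's own z axis and vertical below 0.2 rad and linear speed of each of coin_cup, stopper, light_clip below 0.02 m/s); the robot touches nothing.
It fails at once if the white key is pressed (over 2.5 mm) (value of joint white_key above 0.0025 m).
It fails at once if two of the five buttons are down (over 2.5 mm) at the same time (value of joint each of blue_key, red_key above 0.0025 m or value of joint each of blue_key, yellow_key above 0.0025 m or value of joint each of blue_key, white_key above 0.0025 m or value of joint each of blue_key, lock above 0.0025 m or value of joint each of red_key, yellow_key above 0.0025 m or value of joint each of red_key, white_key above 0.0025 m or value of joint each of red_key, lock above 0.0025 m or value of joint each of yellow_key, white_key above 0.0025 m or value of joint each of yellow_key, lock above 0.0025 m or value of joint each of white_key, lock above 0.0025 m).
It fails at once if the coin cup is moved over 20 mm or tipped (distance of coin_cup from where it was at the start of the episode above 0.02 m or angle between coin_cup's own z axis and vertical above 0.3 rad).
It fails at once if the bottle stopper is moved over 20 mm or tipped (distance of stopper from where it was at the start of the episode above 0.02 m or angle between stopper's own z axis and vertical above 0.3 rad).
It fails at once if the bicycle light clip is moved over 20 mm or tipped (distance of light_clip from where it was at the start of the episode above 0.02 m or angle between light_clip's own z axis and vertical above 0.3 rad).
It also fails if it takes over 58 s, if anything falls off the work surface, if the arm or the gripper's body presses on something with over 40 N, if the wrist force passes 120 N, or if a joint passes its speed limit or range.

## Working session

There is one attempt and no reset: what is moved stays moved. The work goes in short steps, Python scripts to look and compute and a shell command to move; the robot and the scene stay as the last step left them, time stands still between calls to the robot, and variables do not carry over. Pictures are saved under pics/ and viewed, at most 10 in all, crops included, and the job is handed in when it is done.

```bash
mkdir -p pics; python3 - <<'E'
from bench import status, vision
import cv2
for n in ("top","side"):
    f=vision.grab_frame(n); cv2.imwrite(f"pics/{n}0.png",f["img"])
    print(n,{k:(v.tolist() if hasattr(v,'tolist') else v) for k,v in f.items() if k!="img"})
print(status.get_obs())
E
```

```text
top {'fovy': 44.80201010794899, 'cx': 260.24173815014944, 'cy': 188.5790358894863, 'world_from_camera': [[-0.026258900640910906, 0.997720993662015, -0.06215536133924557, 0.5134622206113695], [-0.9996058197729152, -0.026824648442622733, -0.00828512595243247, 0.018478388190402113], [-0.00993353981462528, 0.06191330262561598, 0.9980320975523482, 1.3645229738253746], [0.0, 0.0, 0.0, 1.0]]}
side {'fovy': 57.149625398849835, 'cx': 249.91255478528532, 'cy': 196.42739113497424, 'world_from_camera': [[-0.925774024547492, 0.2772082957650153, -0.25709534463345557, 0.3297066871221704], [-0.3780524746894955, -0.6709430882683199, 0.6378963071582384, 0.6993389284113675], [0.004333803674353318, 0.6877433627916922, 0.7259409652869074, 0.899939496690126], [0.0, 0.0, 0.0, 1.0]]}
{'clock': 0.1, 'joints': array([ 1.00390797,  0.47771403,  0.02233217,  1.55633364, -0.01151355,
        1.10929927, -0.08311531]), 'qvel': array([ 0.00165172, -0.00039071,  0.00128739, -0.00264579, -0.00135907,
       -0.00064905,  0.00019898]), 'tau': array([ 4.65682082e-03, -5.97763288e+01,  1.61386382e+00, -2.81958228e+01,
        1.28656442e-02,  5.02871015e-03,  2.23648726e-05]), 'tcp_pos': array([ 0.29869953, -0.60472697,  0.23043301]), 'orientation': array([-3.05777645e+00, -7.14017502e-01,  7.33954821e-04]), 'contact_force': array([ 0.36582734,  0.34132022, -0.8490883 ]), 'moment': array([ 0.02816856,  0.00584789, -0.00519496]), 'gripper_force': 0.0, 'grip_width': 0.08519464028434946}
```

View pics/top0.png

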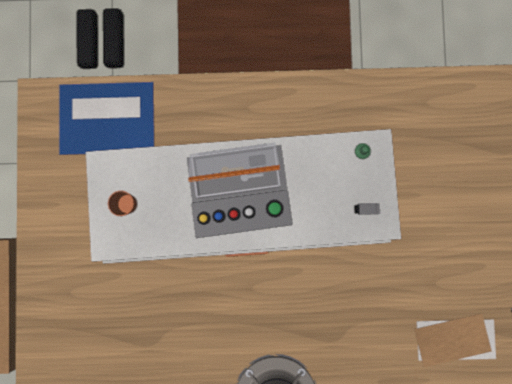

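View pics/side0.png

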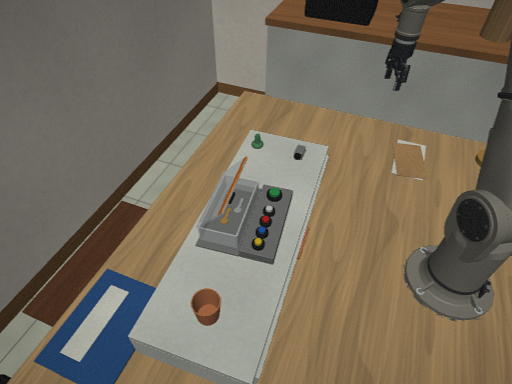

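The top view shows yellow (204,218), blue (219,216), red (234,214), white (249,212), lock (275,209) and the lid strip from (190,179) to (279,168). The side view shows the same row from yellow (258,243) to green (274,194), with the strip from (221,214) to (245,158). The cup is at (122,203), the stopper at (363,151) and the clip at (368,209) in the top view.

```bash
cat > h.py <<'E'
import numpy as np, cv2
from bench import status, vision
def ray(f,uv):
    F=192/np.tan(np.radians(f["fovy"]/2)); T=np.array(f["world_from_camera"])
    d=T[:3,:3]@np.array([(uv[0]-f["cx"])/F,-(uv[1]-f["cy"])/F,-1]); return T[:3,3],d/np.linalg.norm(d)
def tri(rays):
    A=sum(np.eye(3)-np.outer(d,d) for o,d in rays); b=sum((np.eye(3)-np.outer(d,d))@o for o,d in rays)
    p=np.linalg.solve(A,b); return p,max(np.linalg.norm(np.cross(p-o,d)) for o,d in rays)
def atz(r,z): o,d=r; return o+d*(z-o[2])/d[2]
def blob(f,guess,rad=9,satmin=90,white=False):
    x,y=map(int,guess); im=f["img"][y-rad:y+rad+1,x-rad:x+rad+1]; hsv=cv2.cvtColor(im,cv2.COLOR_BGR2HSV).astype(int)
    m=((hsv[...,2]>170) if white else (hsv[...,1]>satmin)&(hsv[...,2]>60)).astype(np.uint8)
    n,l,s,c=cv2.connectedComponentsWithStats(m,connectivity=4)
    i=min(range(1,n),key=lambda i:np.hypot(*(c[i]-rad))-0.3*s[i,4]); return c[i]+[x-rad,y-rad],s[i,4]
E
python3 - <<'E'
from h import *
t=vision.grab_frame("top"); s=vision.grab_frame("side")
G={"yellow":((204,218),(258,243)),"blue":((219,216),(262,231)),"red":((234,214),(266,220)),"white":((249,212),(269,210)),"lock":((275,209),(274,194))}
P={}
for k,(a,b) in G.items():
    r=9 if k=="lock" else 6
    ca,na=blob(t,a,r,white=k=="white"); cb,nb=blob(s,b,r,white=k=="white")
    p,e=tri([ray(t,ca),ray(s,cb)]); P[k]=p; print(k,ca.round(1),na,cb.round(1),nb,p.round(4),"err",round(e,4))
v=P["yellow"]-P["lock"]; print("row length (188)",np.linalg.norm(v),"yaw",np.arctan2(-v[0],v[1]))
# strip ends
for nm,a,b in (("L",(190,179.5),(220.5,214)),("R",(279,168.5),(245.5,158.5))):
    print("strip",nm,tri([ray(t,a),ray(s,b)]))
for nm,a in (("cup",(122,203)),("stop",(363,151)),("clip",(368,209))): print(nm,atz(ray(t,a),.13).round(3))
for n,f in (("t",t),("s",s)):
    c=f["img"][120:250,170:310] if n=="t" else f["img"][145:270,185:310]
    cv2.imwrite(f"pics/z{n}.png",cv2.resize(c,None,fx=4,fy=4,interpolation=cv2.INTER_CUBIC))
E
```

```text
yellow [202.9 217.8] 65 [257.6 241.3] 55 [0.5167 0.1803 0.1468] err 0.0002
blue [217.9 215.8] 63 [261.5 229.6] 50 [0.5208 0.1409 0.1478] err 0.0003
red [233.  213.5] 60 [265.2 218.8] 50 [0.5253 0.1012 0.1476] err 0.0007
white [248.  211.6] 25 [269.1 207.5] 15 [0.5289 0.0616 0.1518] err 0.001
lock [274.3 208. ] 134 [274. 192.] 83 [ 0.5372 -0.0068  0.1464] err 0.0002
row length (188) 0.18821258476800848 yaw 0.10956477444945091
strip L (array([0.6103277 , 0.19829898, 0.2346772 ]), np.float64(0.00027613027852636763))
strip R (array([ 0.63242926, -0.0187113 ,  0.23641975]), np.float64(0.001075538250243977))
cup [0.562 0.397 0.13 ]
stop [ 0.683 -0.247  0.13 ]
clip [ 0.529 -0.254  0.13 ]
```

View pics/zt.png

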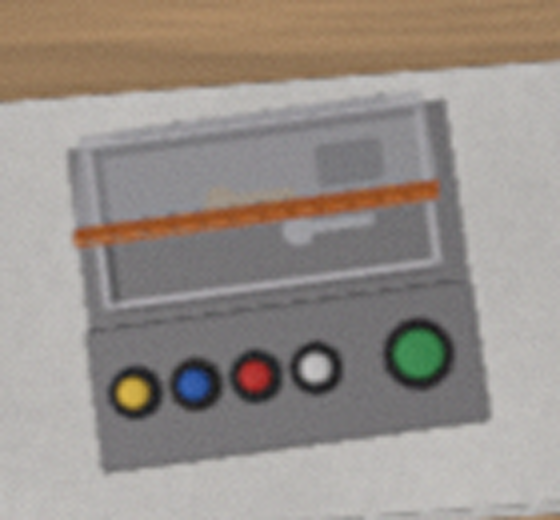

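View pics/zs.png

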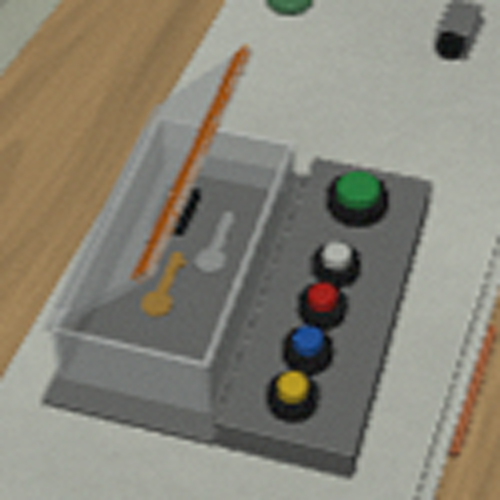

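The keys come out at z of about 0.15, a row length of 188.2 mm against the nominal 188, and a safe yaw of 0.11. The lid stands at about 0.82 rad. The crops confirm the order yellow, blue, red, white, lock. Next I work out the move to above the lid.

```bash
cat >> h.py <<'E'
from scipy.spatial.transform import Rotation as R
PSI=0.1096; XA=np.array([np.cos(PSI),np.sin(PSI)]); YA=np.array([-XA[1],XA[0]])
K={"yellow":(.5167,.1803),"blue":(.5208,.1409),"red":(.5253,.1012),"white":(.5293,.0616),"lock":(.5372,-.0068)}
ORG=np.mean([np.array(K[k])+.06*XA-y*YA for k,y in (("yellow",.1),("blue",.06),("red",.02),("lock",-.088))],axis=0)
def S(x,y): return ORG+x*XA+y*YA
RT=R.from_euler("z",PSI)*R.from_euler("x",np.pi)
def go(xy,z):
    o=status.get_obs(); C=R.from_rotvec(o["orientation"])
    print("dp",C.inv().apply(np.r_[xy,z]-o["tcp_pos"]).round(4),"rot",(C.inv()*RT).as_rotvec().round(4),"t",round(o["clock"],2),"tcp",o["tcp_pos"].round(4),"F",o["contact_force"].round(2))
E
python3 - <<'E'
from h import *
print(ORG,[(k,(S(-.06,y)-K[k]).round(4)) for k,y in (("yellow",.1),("blue",.06),("red",.02),("white",-.02),("lock",-.088))])
go(S(.055,0),.29)
E
```

```text
[0.58715575 0.08760084] [('yellow', array([-0.0001,  0.0001])), ('blue', array([ 0.0002, -0.0002])), ('red', array([ 0.    , -0.0003])), ('white', array([ 0.0004, -0.0004])), ('lock', array([-0.0001,  0.0004]))]
dp [ 0.6169 -0.4744 -0.0588] rot [-1.100e-03  3.000e-04  3.492e-01] t 0.2 tcp [ 0.2988 -0.6049  0.2307] F [-0.06 -0.02  0.27]
```

```bash
python3 -m handwheel '[{"dp":[0,0,-0.06],"delta_rot":[0,0,0]},{"dp":[0.1,-0.077,-0.06],"delta_rot":[0,0,0.05]},{"dp":[0.617,-0.474,-0.06],"delta_rot":[0,0,0.349]},{"dp":[0.617,-0.474,-0.06],"delta_rot":[0,0,0.349]},{"dp":[0.617,-0.474,-0.06],"delta_rot":[0,0,0.349]},{"dp":[0.617,-0.474,-0.06],"delta_rot":[0,0,0.349]},{"dp":[0.617,-0.474,-0.06],"delta_rot":[0,0,0.349]},{"dp":[0.617,-0.474,-0.06],"delta_rot":[0,0,0.349]},{"dp":[0.617,-0.474,-0.06],"delta_rot":[0,0,0.349]},{"dp":[0.617,-0.474,-0.06],"delta_rot":[0,0,0.349]},{"dp":[0.617,-0.474,-0.06],"delta_rot":[0,0,0.349]},{"dp":[0.617,-0.474,-0.06],"delta_rot":[0,0,0.349]}]' 0 20; python3 -c "
from h import *
go(S(.055,0),.29)"
```

```text
clock: 1.7
tcp_pos: [0.6027, 0.0131, 0.2913]
orientation: [3.137, 0.172, 0.0]
contact_force: [1.3, -0.5, 0.2]
grip_width: 0.0002
gripper_force: 0.0
dp [ 0.0477 -0.0758  0.0013] rot [ 0.0003 -0.0002 -0.0002] t 1.7 tcp [0.6027 0.0131 0.2913] F [ 1.32 -0.5   0.19]
```

```bash
python3 -m handwheel '[{"dp":[0.046,-0.074,0],"delta_rot":[0,0,0]},{"dp":[0.046,-0.074,0],"delta_rot":[0,0,0]},{"dp":[0.046,-0.074,0],"delta_rot":[0,0,0]},{"dp":[0.046,-0.074,0],"delta_rot":[0,0,0]}]'; python3 -c "
from h import *
go(S(.055,0),.29)"
```

```text
clock: 2.2
tcp_pos: [0.6395, 0.0877, 0.2911]
orientation: [3.136, 0.169, -0.001]
contact_force: [0.6, -0.4, -0.1]
grip_width: -0.0002
gripper_force: 0.0
dp [ 0.003  -0.0056  0.0011] rot [ 0.0015  0.0008 -0.0022] t 2.2 tcp [0.6395 0.0877 0.2911] F [ 0.59 -0.43 -0.07]
```

```bash
python3 -m handwheel '[{"dp":[0.003,-0.005,0.03],"delta_rot":[0,0,0]},{"dp":[0.003,-0.005,0.05],"delta_rot":[0,0,0]},{"dp":[0.003,-0.005,0.057],"delta_rot":[0,0,0]},{"dp":[0.003,-0.005,0.064],"delta_rot":[0,0,0]},{"dp":[0.003,-0.005,0.071],"delta_rot":[0,0,0]},{"dp":[0.003,-0.005,0.078],"delta_rot":[0,0,0]},{"dp":[0.003,-0.005,0.085],"delta_rot":[0,0,0]},{"dp":[0.003,-0.005,0.092],"delta_rot":[0,0,0]},{"dp":[0.003,-0.005,0.099],"delta_rot":[0,0,0]},{"dp":[0.003,-0.005,0.106],"delta_rot":[0,0,0]},{"dp":[0.003,-0.005,0.113],"delta_rot":[0,0,0]},{"dp":[0.003,-0.005,0.117],"delta_rot":[0,0,0]}]'; python3 - <<'E'
from h import *
go(S(.03,0),.165)
f=vision.grab_frame("side"); cv2.imwrite("pics/s1.png",cv2.resize(f["img"][120:290,150:350],None,fx=3,fy=3))
E
```

```text
clock: 3.7
tcp_pos: [0.6418, 0.0953, 0.1736]
orientation: [3.137, 0.172, -0.001]
contact_force: [-1.4, -0.2, 1.2]
grip_width: -0.0001
gripper_force: 0.7
dp [-0.0252  0.0017  0.0086] rot [0.0001 0.0009 0.0003] t 3.7 tcp [0.6418 0.0953 0.1736] F [-1.4  -0.23  1.19]
```

View pics/s1.png

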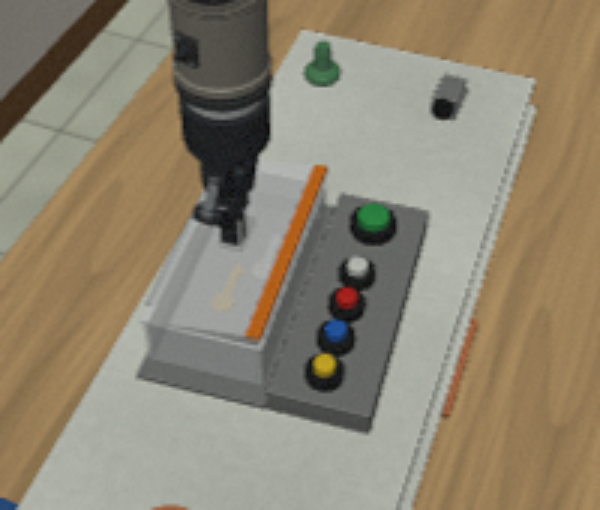

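The picture shows the lid almost flat with its strip running along the box's front edge, and the buttons all up. I press it a little further.

```bash
python3 -m handwheel '[{"dp":[-0.005,0,0.003],"delta_rot":[0,0,0]},{"dp":[-0.01,0,0.005],"delta_rot":[0,0,0]},{"dp":[-0.015,0,0.007],"delta_rot":[0,0,0]},{"dp":[-0.015,0,0.009],"delta_rot":[0,0,0]},{"dp":[-0.015,0,0.010],"delta_rot":[0,0,0]},{"dp":[-0.015,0,0.010],"delta_rot":[0,0,0]},{"dp":[-0.015,0,0.010],"delta_rot":[0,0,0]}]'; python3 - <<'E'
from h import *
go(S(.03,0),.165)
E
```

```text
clock: 4.62
tcp_pos: [0.6265, 0.0936, 0.166]
orientation: [3.136, 0.172, -0.002]
contact_force: [-7.4, -2.0, 14.5]
grip_width: 0.0002
gripper_force: 7.1
dp [-0.0097  0.0017  0.001 ] rot [0.0005 0.0011 0.0001] t 4.62 tcp [0.6265 0.0936 0.166 ] F [-7.39 -2.03 14.52]
```

14.5 N at z = 0.166 matches the nominal height, so the lid is shut. Next I lift off and go above blue.

```bash
python3 -m handwheel '[{"dp":[0,0,-0.02],"delta_rot":[0,0,0]},{"dp":[0,0,-0.03],"delta_rot":[0,0,0]},{"dp":[-0.05,-0.03,-0.03],"delta_rot":[0,0,0]},{"dp":[-0.10,-0.058,-0.03],"delta_rot":[0,0,0]},{"dp":[-0.10,-0.058,-0.03],"delta_rot":[0,0,0]},{"dp":[-0.10,-0.058,-0.03],"delta_rot":[0,0,0]},{"dp":[-0.10,-0.058,-0.03],"delta_rot":[0,0,0]}]'; python3 - <<'E'
from h import *
go(S(-.06,.06),.158)
f=vision.grab_frame("top"); cv2.imwrite("pics/t2.png",cv2.resize(f["img"][110:260,170:310],None,fx=4,fy=4))
E
```

```text
clock: 5.5
tcp_pos: [0.5228, 0.1397, 0.1945]
orientation: [-3.137, -0.17, -0.002]
contact_force: [0.6, -0.0, 0.2]
grip_width: 0.0
gripper_force: 0.0
dp [-0.0018 -0.0012  0.0365] rot [-0.     -0.001  -0.0016] t 5.5 tcp [0.5228 0.1397 0.1945] F [ 0.57 -0.04  0.16]
```

View pics/t2.png

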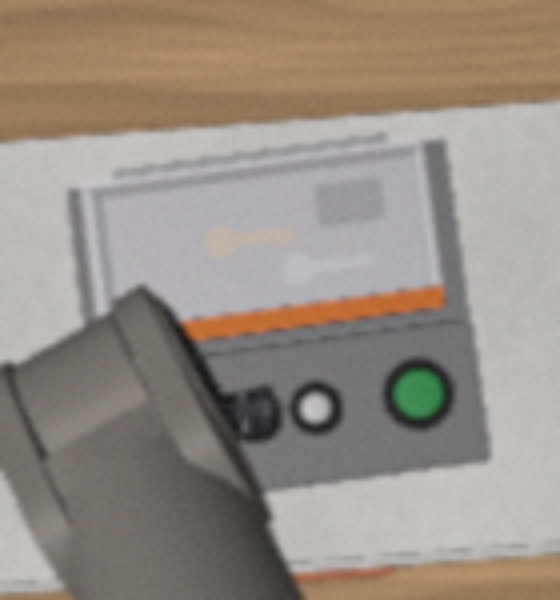

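The top view shows the lid flat, with the strip running along the box front at crop (440,298). The gripper body hides blue and red, so I check in the side view that the fingertip is over blue.

```bash
python3 - <<'E'
from h import *
f=vision.grab_frame("side"); im=cv2.resize(f["img"][140:270,190:320],None,fx=4,fy=4)
F=192/np.tan(np.radians(f["fovy"]/2)); T=np.linalg.inv(np.array(f["world_from_camera"]))
for p in (status.get_obs()["tcp_pos"],np.r_[S(-.06,.06),.152]):
    c=T[:3,:3]@p+T[:3,3]; u=f["cx"]+F*c[0]/-c[2]; v=f["cy"]-F*c[1]/-c[2]
    cv2.drawMarker(im,(int((u-190)*4),int((v-140)*4)),(255,0,255),0,12,1)
cv2.imwrite("pics/s3.png",im)
E
```

```text
(no output)
```

View pics/s3.png

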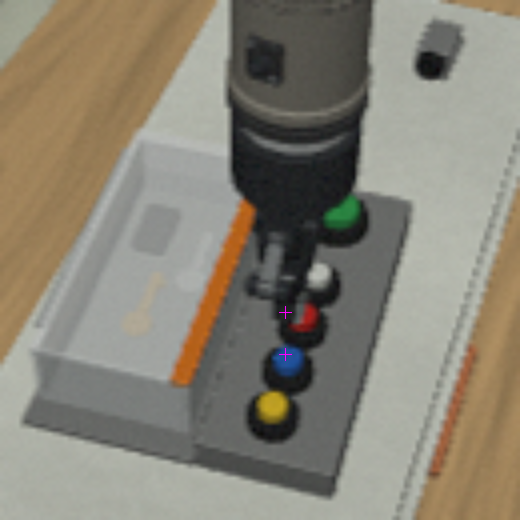

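The TCP marker (285,312) lies on the fingertip and the key marker (286,355) lies on blue. I press blue.

```bash
python3 -m handwheel '[{"dp":[-0.002,-0.001,0.02],"delta_rot":[0,0,0]},{"dp":[-0.002,-0.001,0.036],"delta_rot":[0,0,0]},{"dp":[-0.002,-0.001,0.042],"delta_rot":[0,0,0]},{"dp":[-0.002,-0.001,0.046],"delta_rot":[0,0,0]},{"dp":[-0.002,-0.001,0.049],"delta_rot":[0,0,0]},{"dp":[-0.002,-0.001,0.051],"delta_rot":[0,0,0]},{"dp":[-0.002,-0.001,0.051],"delta_rot":[0,0,0]},{"dp":[-0.002,-0.001,0.051],"delta_rot":[0,0,0]}]'; python3 -c "
from h import *
go(S(-.06,.06),.1455)"
```

```text
clock: 6.6
tcp_pos: [0.5195, 0.141, 0.1458]
orientation: [3.136, 0.172, 0.001]
contact_force: [-9.0, -3.1, 21.6]
grip_width: -0.0001
gripper_force: 10.7
dp [0.0015 0.0004 0.0003] rot [ 0.001  -0.0006 -0.0002] t 6.6 tcp [0.5195 0.141  0.1458] F [-9.05 -3.08 21.55]
```

Blue bottomed at z = 0.1458. I lift, then move to above red.

```bash
python3 -m handwheel '[{"dp":[0,0,-0.02],"delta_rot":[0,0,0]},{"dp":[0,0,-0.035],"delta_rot":[0,0,0]},{"dp":[0,0,-0.035],"delta_rot":[0,0,0]},{"dp":[0,0.04,-0.035],"delta_rot":[0,0,0]},{"dp":[0,0.04,-0.035],"delta_rot":[0,0,0]},{"dp":[0,0.04,-0.035],"delta_rot":[0,0,0]},{"dp":[0,0.04,-0.035],"delta_rot":[0,0,0]}]'; python3 -c "
from h import *
go(S(-.06,.02),.1455)"
```

```text
clock: 7.48
tcp_pos: [0.5236, 0.1025, 0.178]
orientation: [-3.136, -0.175, 0.0]
contact_force: [-0.4, 0.3, 0.0]
grip_width: -0.0001
gripper_force: 0.0
dp [0.0016 0.0017 0.0325] rot [-0.0005  0.0003  0.0016] t 7.47 tcp [0.5236 0.1025 0.178 ] F [-0.42  0.34  0.02]
```

```bash
python3 -m handwheel '[{"dp":[0.002,0.001,0.012],"delta_rot":[0,0,0]},{"dp":[0.002,0.001,0.022],"delta_rot":[0,0,0]},{"dp":[0.002,0.001,0.027],"delta_rot":[0,0,0]},{"dp":[0.002,0.001,0.031],"delta_rot":[0,0,0]},{"dp":[0.002,0.001,0.034],"delta_rot":[0,0,0]},{"dp":[0.002,0.001,0.034],"delta_rot":[0,0,0]},{"dp":[0.002,0.001,0.034],"delta_rot":[0,0,0]}]'; python3 -c "
from h import *
go(S(-.06,.02),.1455)"
```

```text
clock: 8.35
tcp_pos: [0.5253, 0.1007, 0.1458]
orientation: [3.136, 0.172, -0.001]
contact_force: [-8.5, -0.8, 17.2]
grip_width: 0.0002
gripper_force: 8.5
dp [ 0.     -0.0003  0.0003] rot [0.0006 0.0007 0.0002] t 8.35 tcp [0.5253 0.1007 0.1458] F [-8.5  -0.79 17.2 ]
```

Red bottomed as well. I lift and move 80 mm to yellow.

```bash
python3 -m handwheel '[{"dp":[0,0,-0.02],"delta_rot":[0,0,0]},{"dp":[0,0,-0.035],"delta_rot":[0,0,0]},{"dp":[0,0,-0.035],"delta_rot":[0,0,0]},{"dp":[0,-0.04,-0.035],"delta_rot":[0,0,0]},{"dp":[0,-0.08,-0.035],"delta_rot":[0,0,0]},{"dp":[0,-0.08,-0.035],"delta_rot":[0,0,0]},{"dp":[0,-0.08,-0.035],"delta_rot":[0,0,0]},{"dp":[0,-0.08,-0.035],"delta_rot":[0,0,0]}]'; python3 -c "
from h import *
go(S(-.06,.1),.1455)"
```

```text
clock: 9.35
tcp_pos: [0.5173, 0.1787, 0.1789]
orientation: [3.136, 0.169, -0.001]
contact_force: [-0.0, 0.2, -0.6]
grip_width: -0.0002
gripper_force: 0.0
dp [-0.0005 -0.0019  0.0334] rot [ 0.0008  0.0006 -0.0018] t 9.35 tcp [0.5173 0.1787 0.1789] F [-0.04  0.19 -0.59]
```

```bash
python3 -m handwheel '[{"dp":[0,-0.001,0.012],"delta_rot":[0,0,0]},{"dp":[0,-0.001,0.022],"delta_rot":[0,0,0]},{"dp":[0,-0.001,0.027],"delta_rot":[0,0,0]},{"dp":[0,-0.001,0.031],"delta_rot":[0,0,0]},{"dp":[0,-0.001,0.035],"delta_rot":[0,0,0]},{"dp":[0,-0.001,0.035],"delta_rot":[0,0,0]},{"dp":[0,-0.001,0.035],"delta_rot":[0,0,0]}]'; python3 -c "
from h import *
go(S(-.06,.1),.1455)"
```

```text
clock: 10.22
tcp_pos: [0.5168, 0.1809, 0.1459]
orientation: [3.136, 0.172, -0.0]
contact_force: [-6.6, -4.0, 17.0]
grip_width: -0.0002
gripper_force: 8.1
dp [-0.0003  0.0004  0.0004] rot [ 0.0009  0.0001 -0.0001] t 10.22 tcp [0.5168 0.1809 0.1459] F [-6.57 -3.98 17.03]
```

Yellow bottomed. I lift and move 188 mm to the lock, staying high over white.

```bash
python3 -m handwheel '[{"dp":[0,0,-0.02],"delta_rot":[0,0,0]},{"dp":[0,0,-0.035],"delta_rot":[0,0,0]},{"dp":[0,0,-0.035],"delta_rot":[0,0,0]},{"dp":[0,0.05,-0.035],"delta_rot":[0,0,0]},{"dp":[0,0.10,-0.035],"delta_rot":[0,0,0]},{"dp":[0,0.15,-0.035],"delta_rot":[0,0,0]},{"dp":[0,0.188,-0.035],"delta_rot":[0,0,0]},{"dp":[0,0.188,-0.035],"delta_rot":[0,0,0]},{"dp":[0,0.188,-0.035],"delta_rot":[0,0,0]},{"dp":[0,0.188,-0.035],"delta_rot":[0,0,0]}]'; python3 -c "
from h import *
go(S(-.06,-.088),.1455)"
```

```text
clock: 11.48
tcp_pos: [0.5374, -0.0041, 0.1791]
orientation: [-3.136, -0.176, 0.0]
contact_force: [-0.5, 0.3, 0.2]
grip_width: -0.0001
gripper_force: 0.0
dp [-0.0005  0.0023  0.0336] rot [-0.0006  0.0002  0.0026] t 11.47 tcp [ 0.5374 -0.0041  0.1791] F [-0.51  0.32  0.22]
```

```bash
python3 -m handwheel '[{"dp":[0,0.001,0.016],"delta_rot":[0,0,0]},{"dp":[0,0.001,0.026],"delta_rot":[0,0,0]},{"dp":[0,0.001,0.031],"delta_rot":[0,0,0]},{"dp":[0,0.001,0.035],"delta_rot":[0,0,0]},{"dp":[0,0.001,0.035],"delta_rot":[0,0,0]},{"dp":[0,0.001,0.035],"delta_rot":[0,0,0]},{"dp":[0,0.001,0.035],"delta_rot":[0,0,0]},{"dp":[0,0.001,0.035],"delta_rot":[0,0,0]},{"dp":[0,0.001,0.035],"delta_rot":[0,0,0]},{"dp":[0,0.001,0.035],"delta_rot":[0,0,0]},{"dp":[0,0.001,0.035],"delta_rot":[0,0,0]},{"dp":[0,0.001,0.035],"delta_rot":[0,0,0]}]'; python3 -c "
from h import *
go(S(-.06,-.088),.1455)"
```

```text
clock: 12.98
tcp_pos: [0.5371, -0.0063, 0.1459]
orientation: [3.137, 0.173, -0.002]
contact_force: [-8.5, 1.4, 18.9]
grip_width: 0.0001
gripper_force: 9.3
dp [0.     0.0001 0.0004] rot [0.0001 0.001  0.0003] t 12.97 tcp [ 0.5371 -0.0063  0.1459] F [-8.45  1.4  18.94]
```

Held fully down for about 1 s. I let go, back away and check.

```bash
python3 -m handwheel '[{"dp":[0,0,-0.03],"delta_rot":[0,0,0]},{"dp":[0,0,-0.08],"delta_rot":[0,0,0]},{"dp":[0,0,-0.13],"delta_rot":[0,0,0]},{"dp":[0,0.05,-0.15],"delta_rot":[0,0,0]},{"dp":[0,0.10,-0.15],"delta_rot":[0,0,0]},{"dp":[0,0.16,-0.15],"delta_rot":[0,0,0]},{"dp":[0,0.16,-0.15],"delta_rot":[0,0,0]},{"dp":[0,0.16,-0.15],"delta_rot":[0,0,0]},{"dp":[0,0.16,-0.15],"delta_rot":[0,0,0]}]'; python3 - <<'E'
from h import *
a=vision.grab_frame("top")["img"]; b=vision.grab_frame("side")["img"]
cv2.imwrite("pics/end.png",np.hstack([cv2.resize(x,(400,300)) for x in (a,b)]))
E
```

```text
clock: 14.1
tcp_pos: [0.5554, -0.164, 0.2942]
orientation: [-3.136, -0.176, -0.0]
contact_force: [-0.5, 0.3, -0.6]
grip_width: 0.0002
gripper_force: 0.0
```

View pics/end.png

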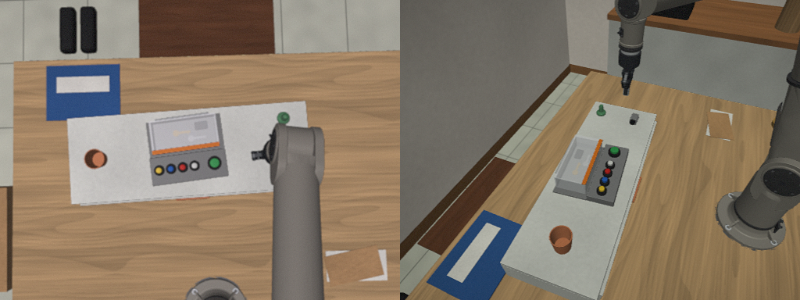

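The lid is flat, the buttons are up, and the cup (95,159), stopper and clip stand untouched. The arm is clear of everything.

```bash
python3 -c "
from bench import r
print(r.hand_in())"
```

```text
the job is handed in; nothing more can be done
None
```

I shut the lid, pressed blue, red and yellow fully down in turn, held the green button down for about a second and let it go, then handed the job in; white and the things around the safe were not touched, and no verdict came back.

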